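Open a locked bench centrifuge with its release pin and fit the rotor

ROBOT

A 6-joint arm with a two-finger parallel gripper is mounted at the origin on a cart in front of the work surface, level with it; the furniture and walls round the work are solid. World frame = base frame: x ahead of the robot, y to its left, z up, the work surface at z = 0. Lengths are in m, angles in rad, forces in N, time in s.
With the tool pointing down it reaches from about 0.425 to 0.95 m from the base axis. Payload 14.7 kg.
Tool frame: the origin (TCP) lies on the centre line of the jaws, within the pads' length; the fingertips stand 8 mm ahead of it and the grasp point (between the pads) lies 11 mm behind it; z points along the fingers, y is the direction in which the jaws open and shut (so a half turn about z gives the same grasp; the last joint's range is limited). The gripper opens to 85 mm and grips with 20 to 120 N. Pads are 22 mm wide; open, the fingers measure 114 mm over their backs; the gripper's body (76 mm by 85 mm) begins 54 mm behind the grasp point. The pads swing forward as they close: fully open they stand 13 mm farther back than shut.
Start: joints at [-1.209, 0.48, 1.596, -0, 1.065, -0.047], TCP at [0.258, -0.596, 0.239] pointing down, gripper open.
Joint ranges: [-2.75, 2.75], [-0.82, 2.05], [0.23, 2.67], [-1.56, 4.7], [0.09, 2.69], [-2.92, 2.92]. Speed limits (rad/s): [1.89, 1.89, 2.39, 3.01, 3.01, 3.01].

INTERFACE

Orientations are given as a unit quaternion [x, y, z, w].
In Python, from station import monitor, snapshot, get_calibration, workorder gives the robot as it stands.
- The arm moves only by the tool send_rows, never from a script. Its argument "targets" is text: rows parted by semicolons, each of 6 numbers parted by spaces: the shift along the world's x, y, z in m, then the turn, a rotation vector about the world's x, y, z in degrees. A call has 1 to 20 rows; each row is the pose to reach, as a shift and turn from the pose commanded when the call began; what a row does not reach only later rows make up. A row lasts 1/8 s, in which the tool goes at most 62.5 mm and 10.7 degrees, less where a joint would pass 70% of its speed; a pose out of reach is approached as far as the arm can. A call with a gripper value outside its range is refused whole. "fingers" is the finger opening in m, from 0 to 0.0854, set as the call begins (left out, the last holds). The fingers move at their own pace and stop on an object; "squeeze" is the grip in N (left out, the last holds). Time passes only in rows, so rows that repeat a pose let the fingers close. It gives the time, the measured TCP pose, the force and the opening at its end, in the units of the state.
- monitor.state(): the state, without advancing time (a new reading comes with each control period).
- snapshot(name): name is "scene" or "top"; returns (picture, depth): 384x512x3 uint8, red, green, blue; 384x512 float32, m along the optical axis (not along the pixel's ray), 0 where there is no reading.
- get_calibration(name): a dict with "intrinsics" (3x3 intrinsics, pixels), "view" (4x4, takes a point from world to camera coordinates). Camera axes: x right, y down, z forward; pixel columns grow to the right and rows downward; lengths in m; the calibration is good to about 2 mm. A picture is of the moment at which its call begins. get_calibration takes no time and is no camera call.
- workorder.job_done(): hands the job in, once; it reports no verdict.
The state is a dict: "clock": time; "joints": joint angles; "joint_velocities": joint speeds; "joint_efforts": joint torques, N m; "ee_pos": TCP position; "eef_rot": TCP orientation; "ft_force": force on the tool from outside, world axes, zero at the start; "moment": the same for the moment, N m; "width": finger opening in m.
Only numpy, scipy, OpenCV 4.12 (cv2) and the standard library are available. Lean on these libraries where they do the work, as an engineer would, in place of code of your own. Each camera call takes 0.05 s, during which the arm holds its last target. There are 200 camera calls.

TASK

The bench centrifuge has no power and its lid is locked. Take the release pin from its stand, push it down the access hole in the sloping front until the hidden spring latch lets the lid pop up, then put the pin back upright in its stand, fully home. Next swing the lid up until it stands about upright, then turn the three-armed rotor so that its eyes match the three studs in the chamber and lower it (do not drop it) flat onto the drive head; leave the stacked dishes, brown bottle and flask where they are.

Things in the scene. Friction and masses are not known exactly. Their poses are not given: they have to be found in the camera images.
- pin: Release pin, standing upright in its stand at the start, 157 mm long, 90 g. Origin at the lower end of the shaft, z along the pin towards the handle. Round steel shaft of 8 mm diameter from z = 0 to 80 mm, steel collar of 22 mm diameter from 80 to 85 mm, black square handle 20 x 20 mm (faces across its x and y) from 85 to 157 mm.
- pin_stand: Fixed grey stand of the pin: column 40 x 40 mm, 93 mm high, on a foot 100 x 100 x 9 mm; origin at the centre of the underside. A vertical hole of 12 mm diameter runs down its centre. The pin hangs in it by its collar, so that when it is home the pin's origin lies 13 mm above the worktop on the stand's axis.
- centrifuge: Fixed white bench centrifuge, 247 mm deep (x from -125 to +122 mm), 200 mm wide (y); origin at the centre of the underside, x points from its sloping front to its back (the front faces more or less to the robot's left), z up. The console in front slopes at 28 degrees to the horizontal, rising to the back from z = 45 mm at x = -125 to z = 90 mm at x = -40; the open-topped chamber behind it (x -28 to 96, y -75 to 75 mm inside) has its rim at z = 100 mm.
- release_hole (a point): Centre of the mouth of the round access hole (14 mm diameter) in the console, at x = -106, y = 0, z = 55 mm of the centrifuge; its axes are the centrifuge's. The bore is square to the console: going in, it runs along (0.469, 0, -0.883) of the centrifuge, 28 degrees from vertical. The hidden spring plunger is met 36 mm down the bore.
- release (a joint): The hidden spring plunger at the bottom of the bore: 0 at rest, 0.014 m at its hard stop. It takes about 3 N to start and 7 N at the stop, and the latch lets go after about 0.005 to 0.006 m.
- lid (a joint): Angle of the white lid (200 mm wide, 164 mm deep, 34 mm high) about its hinge at the back: 0 shut, 1.57 upright, at most 1.72 rad. Locked at 0; once the latch lets go a spring pushes it up to about 0.3 to 0.5 rad, and from there it stays where it is left (a stiff hinge, about 3 N at the bar).
- lid_bar (a point): Middle of the lid's steel bar, 12 mm thick and 90 mm long across the centrifuge, carried by two side rods 28 mm clear of the lid's front edge. It moves with the lid, 196 mm from the hinge line; with the lid upright it stands about 0.3 m above the worktop.
- lid_hinge (a point): Point on the lid's hinge line, at x = 119, y = 0, z = 102 mm of the centrifuge; its axes are the centrifuge's, and the hinge line runs along y. Shut, the bar's middle lies 196 mm before (-x) and 12 mm above it.
- drive_head: Fixed round steel drive head (100 mm diameter) in the chamber; origin on its axis at the chamber floor, 30 mm above the worktop, 34 mm behind (+x) the centrifuge's origin. Three studs of 8 mm diameter stand 18 mm high on its top face, with tapered ends, on a circle of 36 mm radius, at 0, 120 and 240 degrees from its x axis.
- drive_seat (a point): Centre of the drive head's top face (75 mm above the worktop), where the seated rotor's origin comes to lie; the stud tips are at 93 mm.
- rotor: Loose aluminium rotor, 12 mm thick with three arms, 250 g; origin at the centre of its underside, z up. An eye with a hole of 11.5 mm diameter ends each arm, on a circle of 36 mm radius at 0, 120 and 240 degrees from its x axis (arm ends 50 mm from the centre). On top stands a grey grip 18 mm thick (y), 56 mm long (x), reaching from 12 to 45 mm above the underside. Fits the studs in any of the three turns.
- stacked_dishes: Bystander: stack of clear dishes, 104 mm diameter, 78 mm high; origin at the centre of the underside.
- brown_bottle: Bystander: brown bottle with a black cap, 68 mm diameter, 118 mm high; origin at the centre of the underside.
- flask: Bystander: conical flask, 67 mm diameter, 108 mm high; origin at the centre of the underside.

How it is judged:
By the outcome, as a careful person would: the job done as asked, in the order asked, and still so for the second after the job is handed in, with the robot touching nothing.
It also fails if it takes over 72 s, if anything falls off the work surface, if the arm or the gripper's body presses on something with over 40 N, if the wrist force passes 120 N, or if a joint passes its speed limit or range.

## Working session

There is one attempt and no reset: what is moved stays moved. The work goes in short steps, Python scripts to look and compute and a tool call to move; the robot and the scene stay as the last step left them, time stands still between calls to the robot, and variables do not carry over. Pictures are saved under pics/ and viewed, about 8 in all and at most 12, crops included, and the job is handed in when it is done.

Besides the shell and the picture viewer there is one more tool, called after "Emit:" by a JSON object that holds its "api" and its "payload". send_rows: Moves the arm, as the interface text tells. Its arguments: {"type":"object","properties":{"targets":{"type":"string"},"fingers":{"type":"number"},"squeeze":{"type":"number"}},"required":["targets"]}

```bash
mkdir -p pics; ls; python3 - <<'E'
from station import monitor, snapshot, get_calibration
import cv2, numpy as np
ims=[]
for n in("scene","top"):
    p,d=snapshot(n); np.savez(f"{n}0.npz",p=p,d=d); cv2.imwrite(f"pics/{n}0.png",p[:,:,::-1])
    c=get_calibration(n); print(n,np.round(c["intrinsics"],1).tolist(),np.round(c["view"],3).tolist())
print(monitor.state())
E
```

```text
pics
scene [[498.1, 0.0, 256.9], [0.0, 498.1, 197.9], [0.0, 0.0, 1.0]] [[0.562, -0.827, -0.021, -0.313], [-0.55, -0.354, -0.756, 0.372], [0.618, 0.437, -0.654, 1.496], [0.0, 0.0, 0.0, 1.0]]
top [[374.7, 0.0, 255.6], [0.0, 374.7, 195.7], [0.0, 0.0, 1.0]] [[-0.012, -1.0, 0.002, 0.008], [-0.996, 0.012, -0.089, 0.534], [0.088, -0.003, -0.996, 1.088], [0.0, 0.0, 0.0, 1.0]]
{'clock': 0.1, 'joints': array([-1.20863053e+00,  4.80799708e-01,  1.59677118e+00,  1.59726514e-05,
        1.06509851e+00, -4.65822019e-02]), 'joint_velocities': array([-0.00072915, -0.00378085, -0.00194406, -0.00076322,  0.00050525,
       -0.00168619]), 'joint_efforts': array([ 1.29402517e-03, -9.52254224e+01, -4.31040394e+01, -1.94824147e-04,
        5.32136430e-03,  4.11659954e-06]), 'ee_pos': array([ 0.258264  , -0.59612065,  0.23873151]), 'eef_rot': array([ 9.79188870e-01,  2.02950407e-01, -7.77006125e-05, -5.32780448e-04]), 'ft_force': array([ 0.60491997, -0.13040719, -0.84056242]), 'moment': array([-0.01407898,  0.05300602, -0.01072055]), 'width': 0.08549267745915895}
```

View pics/scene0.png

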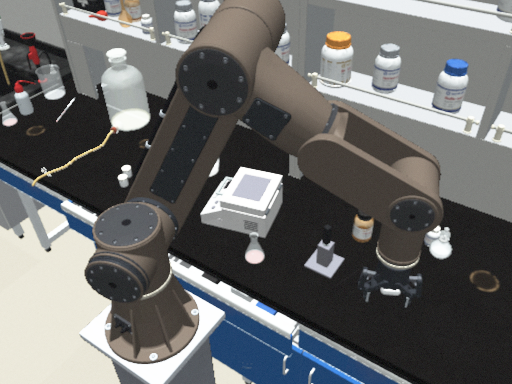

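View pics/top0.png

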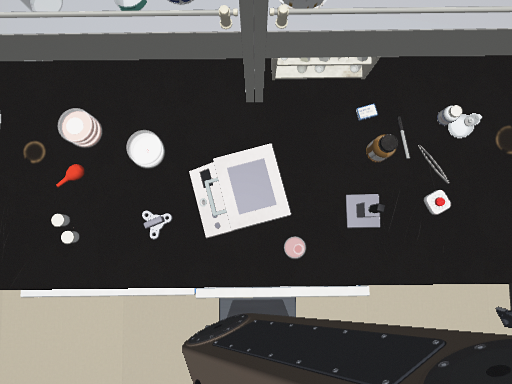

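The top view shows the centrifuge at about (240,190), the rotor at (155,223), the stand at (363,210) with the pin leaning out at (376,209), the flask at (294,247), the bottle at (382,147) and a dish stack at (145,149). Next I'll measure them.

```bash
cat > h.py <<'E'
import numpy as np, cv2
from station import monitor, snapshot, get_calibration
def cloud(n,d):
    c=get_calibration(n);K=np.array(c["intrinsics"]);V=np.array(c["view"])
    v,u=np.mgrid[:d.shape[0],:d.shape[1]]
    P=np.stack([(u-K[0,2])*d/K[0,0],(v-K[1,2])*d/K[1,1],d],-1)
    W=(P-V[:3,3])@V[:3,:3]
    W[d==0]=np.nan
    return W
def proj(n,w):
    c=get_calibration(n);K=np.array(c["intrinsics"]);V=np.array(c["view"])
    p=np.atleast_2d(w)@V[:3,:3].T+V[:3,3];q=p@K.T
    return q[:,:2]/q[:,2:]
def box(W,u0,u1,v0,v1,z0,z1):
    P=W[v0:v1,u0:u1].reshape(-1,3);return P[(P[:,2]>z0)&(P[:,2]<z1)]
E
python3 - <<'E'
from h import *
f=np.load("top0.npz");W=cloud("top",f["d"]);np.set_printoptions(precision=4,suppress=True)
P=box(W,185,300,135,245,.115,.2);print("lid z",np.percentile(P[:,2],[5,50,95]));
r=cv2.minAreaRect((P[:,:2]*1000).astype(np.float32));print(r)
P=box(W,185,300,135,245,.03,.2);print("all",cv2.minAreaRect((P[:,:2]*1000).astype(np.float32)))
P=box(W,340,392,188,232,.004,.013);print("foot",cv2.minAreaRect((P[:,:2]*1000).astype(np.float32)))
P=box(W,340,392,188,232,.085,.1);print("column",len(P),cv2.minAreaRect((P[:,:2]*1000).astype(np.float32)),np.median(P,0))
P=box(W,340,400,188,232,.13,.2);print("handle",len(P),cv2.minAreaRect((P[:,:2]*1000).astype(np.float32)),np.median(P[:,2]))
P=box(W,135,180,205,242,.005,.02);print("rotor",len(P),P.mean(0),cv2.minAreaRect((P[:,:2]*1000).astype(np.float32)))
P=box(W,135,180,205,242,.035,.06);print("grip",len(P),P.mean(0),cv2.minAreaRect((P[:,:2]*1000).astype(np.float32)))
for n,b in dict(flask=(280,310,230,262),bottle=(362,402,130,166),dish=(122,170,126,172)).items():
    P=box(W,*b,.02,.2);print(n,P.mean(0),P.max(0),P.min(0))
p=f["p"][:,:,::-1]
a=cv2.resize(p[135:245,130:300],None,fx=4.5,fy=4.5,interpolation=cv2.INTER_CUBIC)
cv2.imwrite("pics/a.png",a)
E
```

```text
lid z [0.1309 0.1355 0.1385]
((546.7404174804688, 32.971588134765625), (200.57496643066406, 203.53736877441406), 14.247456550598145)
all ((502.1851806640625, 36.360069274902344), (285.6354064941406, 259.45184326171875), 14.522411346435547)
foot ((489.1476135253906, -331.0460205078125), (145.8113555908203, 124.13554382324219), 86.24602508544922)
column 131 ((487.59326171875, -317.5163879394531), (39.102169036865234, 39.38455581665039), 0.27901938557624817) [ 0.4844 -0.309   0.0918]
handle 100 ((487.9807434082031, -317.2432556152344), (20.656606674194336, 19.527420043945312), 75.96279907226562) 0.16769583480504152
rotor 288 [0.4601 0.3008 0.0107] ((461.26702880859375, 300.0115966796875), (113.58052062988281, 103.18476867675781), 86.3051986694336)
grip 125 [0.461  0.3    0.0434] ((461.0280456542969, 300.69635009765625), (18.637859344482422, 55.33897399902344), 23.58451271057129)
flask [ 0.3836 -0.1071  0.0527] [ 0.4138 -0.0798  0.111 ] [ 0.3527 -0.1417  0.02  ]
bottle [ 0.6627 -0.3568  0.0901] [ 0.7017 -0.3338  0.1208] [ 0.636  -0.3958  0.0202]
dish [0.67   0.3172 0.0733] [0.7231 0.3708 0.0825] [0.6232 0.2705 0.0204]
```

View pics/a.png

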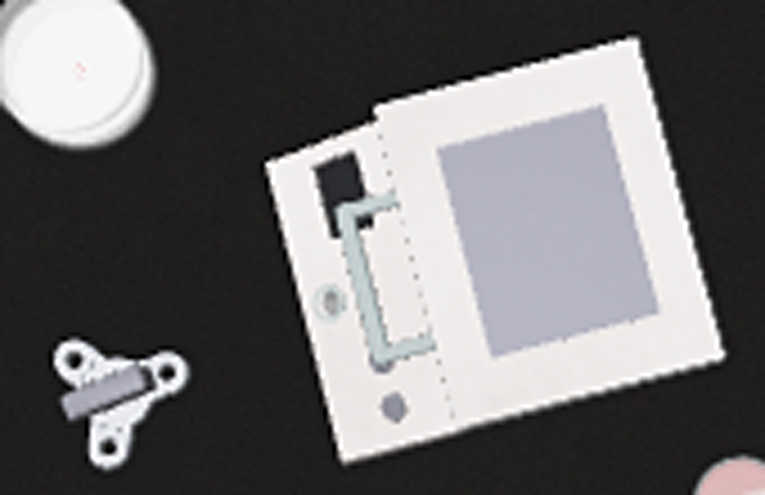

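The crop shows the hole at top-image pixel (203.3,201.7), in line with the bar. The rotor's grip points at the eye on the right. Now I'll refine the centrifuge pose and check it against the hole.

```bash
cat >> h.py <<'E'
def cf(p,o,yaw):
    c,s=np.cos(yaw),np.sin(yaw);p=np.atleast_2d(p);return np.c_[o[0]+c*p[:,0]-s*p[:,1],o[1]+s*p[:,0]+c*p[:,1],p[:,2]]
E
python3 - <<'E'
from h import *
np.set_printoptions(precision=4,suppress=True)
f=np.load("top0.npz");W=cloud("top",f["d"])
P=box(W,185,300,135,245,.124,.2)
r=cv2.minAreaRect((P[:,:2]*1000).astype(np.float32));print(r)
a=r[2]; yaw=np.radians(a-90 if abs(a-14)<20 else a)
print("yaw",np.degrees(yaw)); 
c=np.array(r[0])/1000; o=cf([-.039,0,0],c,yaw)[0]; print("origin",o)
H=cf([-.106,0,.055],o,yaw)[0];print("hole",H,proj("top",H))
for q in([-.077,.045,.114],[-.077,-.045,.114],[-.125,.1,.045],[-.125,-.1,.045],[.121,.1,.136],[.121,-.1,.136],[-.043,.1,.136]):
    print(q,(proj("top",cf(q,o,yaw))-[130,135])*4.5)
E
```

```text
((551.6214599609375, 13.748802185058594), (200.57496643066406, 163.8717498779297), 14.247456550598145)
yaw -75.75254344940186
origin [0.542  0.0515 0.    ]
hole [0.5159 0.1543 0.055 ] [[202.7078 201.6869]]
[-0.077, 0.045, 0.114] [[341.8091 209.3281]]
[-0.077, -0.045, 0.114] [[378.6575 352.5876]]
[-0.125, 0.1, 0.045] [[263.1251 160.4425]]
[-0.125, -0.1, 0.045] [[339.0002 459.479 ]]
[0.121, 0.1, 0.136] [[634.4315  32.2912]]
[0.121, -0.1, 0.136] [[723.1048 354.5627]]
[-0.043, 0.1, 0.136] [[369.4849 101.8151]]
```

Emit:
{"api": "send_rows", "payload": {"targets": "0.23 0.279 -0.03 0 0 52.5;0.23 0.279 -0.03 0 0 52.5;0.23 0.279 -0.03 0 0 52.5;0.23 0.279 -0.03 0 0 52.5;0.23 0.279 -0.03 0 0 52.5;0.23 0.279 -0.03 0 0 52.5;0.23 0.279 -0.03 0 0 52.5;0.23 0.279 -0.03 0 0 52.5;0.23 0.279 -0.03 0 0 52.5", "fingers": 0.06}}

```text
clock: 1.23
ee_pos: [0.4877, -0.3183, 0.2093]
eef_rot: [0.789, 0.615, -0.0, -0.0]
ft_force: [-0.2, -0.0, 0.3]
width: 0.0598
```

Emit:
{"api": "send_rows", "payload": {"targets": "0 0.0005 -0.03 0 0 0;0 0.0005 -0.06 0 0 0;0 0.0005 -0.084 0 0 0;0 0.0005 -0.084 0 0 0"}}

```text
clock: 1.72
ee_pos: [0.4869, -0.3172, 0.1239]
eef_rot: [0.789, 0.614, -0.0, -0.001]
ft_force: [-0.2, -0.4, 0.2]
width: 0.0602
```

Emit:
{"api": "send_rows", "payload": {"targets": "0 0 0 0 0 0;0 0 0 0 0 0;0 0 0 0 0 0;0 0 0 0 0 0;0 0 0 0 0 0;0 0 0 0 0 0", "fingers": 0, "squeeze": 50}}

```text
clock: 2.48
ee_pos: [0.4888, -0.3174, 0.1263]
eef_rot: [0.788, 0.615, 0.0, 0.001]
ft_force: [-2.2, -2.3, 8.2]
width: 0.0194
```

Emit:
{"api": "send_rows", "payload": {"targets": "0 0 0.02 0 0 0;0 0 0.06 0 0 0;0 0 0.12 0 0 0;0 0 0.15 0 0 0;0 0 0.15 0 0 0"}}

```text
clock: 3.1
ee_pos: [0.4895, -0.3176, 0.2782]
eef_rot: [0.788, 0.615, 0.001, 0.002]
ft_force: [-0.1, -1.4, -1.1]
width: 0.0191
```

```bash
python3 - <<'E'
from h import *
s=monitor.state();print(s["clock"],s["ee_pos"],s["eef_rot"],s["width"],s["ft_force"])
t=s["ee_pos"]
ims=[]
for n in("scene","top"):
    p,d=snapshot(n);np.savez(n+"1.npz",p=p,d=d)
    q=proj(n,[t-[0,0,.113],t-[0,0,.033]]);print(n,q)
    u,v=q.mean(0).astype(int);u0=max(0,u-40);v0=max(0,v-40)
    ims.append(cv2.resize(p[v0:v0+80,u0:u0+80,::-1],(400,400),interpolation=cv2.INTER_CUBIC)); print(u0,v0)
cv2.imwrite("pics/b.png",np.hstack(ims))
E
```

```text
3.1 [ 0.48948223 -0.31756888  0.27821789] [7.88367874e-01 6.15198994e-01 7.06073014e-04 2.40713753e-03] 0.01910447612661562 [-0.0867857  -1.38981273 -1.13035947]
scene [[327.82391814 226.87698942]
 [329.73615701 207.78752147]]
288 177
top [[379.64456921 206.60430828]
 [390.85026344 204.59746742]]
345 165
```

View pics/b.png

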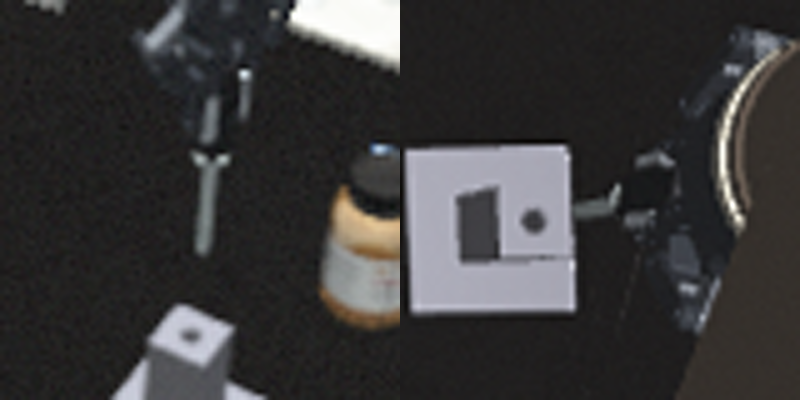

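The pin hangs straight. Its tip is seen at scene (328.6,227.8), against (327.8,226.9) predicted for 113 mm ahead of the TCP. Next I'll carry it over the centrifuge and tilt it.

Emit:
{"api": "send_rows", "payload": {"targets": "0 0.04 0.05 0 0 0;0 0.1 0.06 0 0 0;0 0.16 0.06 0 0 0;0 0.22 0.06 0 0 0;0 0.28 0.06 0 0 0;0 0.34 0.06 0 0 0;0 0.4 0.06 0 0 0;0 0.46 0.06 -7 -1.8 0;0 0.52 0.06 -14 -3.6 0;0 0.56 0.04 -21 -5.4 0;0.005 0.57 0.0 -27.1 -6.9 0;0.005 0.559 -0.049 -27.1 -6.9 0;0.005 0.559 -0.049 -27.1 -6.9 0;0.005 0.559 -0.049 -27.1 -6.9 0"}}

```text
clock: 4.95
ee_pos: [0.4939, 0.2419, 0.2274]
eef_rot: [0.765, 0.597, -0.097, 0.221]
ft_force: [0.3, -0.5, -0.3]
width: 0.0194
```

```bash
cat > chk.py <<'E'
import sys
from h import *
from scipy.spatial.transform import Rotation as R
np.set_printoptions(precision=4,suppress=True)
L=.113;tag=sys.argv[1]
s=monitor.state();t=s["ee_pos"];z=R.from_quat(s["eef_rot"]).as_matrix()[:,2]
o=np.array([.542,.0515,0]);yaw=np.radians(-75.753)
H=cf([-.106,0,.055],o,yaw)[0];d=cf([.469,0,-.883],[0,0],yaw)[0]
tip=t+z*L;r=tip-H;print(s["clock"],"z",z,"d",d,"depth",r@d,"lateral",r-d*(r@d),"F",s["ft_force"],"ang",np.degrees(np.arccos(z@d)),"w",s["width"])
ims=[]
for n in("scene","top"):
    p,D=snapshot(n);np.savez(n+tag+".npz",p=p,d=D)
    q=proj(n,[H,tip,t+z*.033]);print(n,q.ravel())
    u,v=q[0].astype(int);u0=u-40;v0=v-50
    ims.append(cv2.resize(p[v0:v0+80,u0:u0+80,::-1],(400,400),interpolation=cv2.INTER_CUBIC)); print(u0,v0)
cv2.imwrite(f"pics/{tag}.png",np.hstack(ims))
E
python3 chk.py c
```

```text
4.95 z [ 0.1156 -0.4543 -0.8833] d [ 0.1154 -0.4546 -0.883 ] depth -0.08161619359117453 lateral [ 0.0005 -0.0008  0.0005] F [ 0.2762 -0.5284 -0.2854] ang 1.0722867808365057 w 0.019416772834041522
scene [215.8763 195.7167 204.9578 178.3723 193.578  160.7704]
175 145
top [202.7249 201.6945 185.4299 203.2262 165.5872 205.1664]
162 151
```

View pics/c.png

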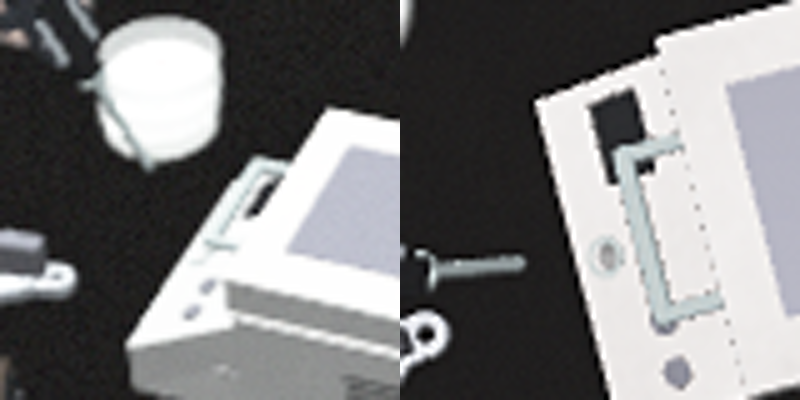

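Tip and hole agree with the prediction to about 1 mm in both views, so I'll insert.

Emit:
{"api": "send_rows", "payload": {"targets": "0.0035 -0.0136 -0.0265 0 0 0;0.007 -0.0273 -0.053 0 0 0;0.0087 -0.0341 -0.0662 0 0 0;0.0098 -0.0386 -0.075 0 0 0;0.0104 -0.0409 -0.0795 0 0 0;0.011 -0.0432 -0.0839 0 0 0;0.0115 -0.0455 -0.0883 0 0 0;0.0121 -0.0477 -0.0927 0 0 0;0.0127 -0.05 -0.0971 0 0 0;0.0127 -0.05 -0.0971 0 0 0"}}

```text
clock: 6.3
ee_pos: [0.5059, 0.1918, 0.1289]
eef_rot: [0.765, 0.597, -0.097, 0.221]
ft_force: [0.2, 0.4, -0.5]
width: 0.0196
```

Emit:
{"api": "send_rows", "payload": {"targets": "0.0005 -0.0018 -0.0035 0 0 0;0.0009 -0.0036 -0.0071 0 0 0;0.0011 -0.0046 -0.0088 0 0 0;0.0014 -0.0055 -0.0106 0 0 0;0.0016 -0.0064 -0.0124 0 0 0;0.0018 -0.0073 -0.0141 0 0 0;0.0018 -0.0073 -0.0141 0 0 0;0.0018 -0.0073 -0.0141 0 0 0"}}

```text
clock: 7.3
ee_pos: [0.508, 0.1848, 0.1152]
eef_rot: [0.765, 0.597, -0.097, 0.221]
ft_force: [-0.4, 2.3, 4.2]
width: 0.0193
```

```bash
python3 chk.py d; python3 - <<'E'
from h import *
f=np.load("top0.npz");g=np.load("topd.npz");print(np.nanmean(g["d"][150:225,225:285]-f["d"][150:225,225:285]),np.round(cloud("top",g["d"])[185,[225,240,255,270]],3))
E
```

```text
7.3 z [ 0.1158 -0.4543 -0.8833] d [ 0.1154 -0.4546 -0.883 ] depth 0.04503110254710003 lateral [-0.0001 -0.0003  0.0001] F [-0.42    2.3     4.1788] ang 1.0723969967252973 w 0.019328371053362527
scene [215.8763 195.7167 221.8868 204.9536 211.1921 188.4286]
175 145
top [202.7249 201.6945 211.5179 200.8598 195.5972 202.4358]
162 151
-0.031303536 [[ 0.549  0.08   0.175]
 [ 0.548  0.042  0.179]
 [ 0.549  0.003  0.166]
 [ 0.551 -0.036  0.149]]
```

The lid has popped, with its top now rising to about 0.18 m at the front. I'll withdraw the pin along the bore, go high over the lid and back to the stand.

Emit:
{"api": "send_rows", "payload": {"targets": "-0.0012 0.0045 0.0088 0 0 0;-0.0029 0.0114 0.0221 0 0 0;-0.0046 0.0182 0.0353 0 0 0;-0.0063 0.025 0.0486 0 0 0;-0.0092 0.0364 0.0706 0 0 0;-0.015 0.0591 0.1148 0 0 0;-0.017 0.07 0.17 0 0 0;-0.018 0.07 0.225 0 0 0;-0.019 0.05 0.28 5 1.3 0;-0.019 0.01 0.31 12 3.1 0;-0.019 -0.05 0.31 19 4.9 0;-0.019 -0.11 0.31 27.1 6.9 0;-0.0195 -0.17 0.31 27.1 6.9 0;-0.0195 -0.23 0.31 27.1 6.9 0;-0.0195 -0.29 0.31 27.1 6.9 0;-0.0195 -0.35 0.31 27.1 6.9 0;-0.0195 -0.41 0.28 27.1 6.9 0;-0.0195 -0.46 0.24 27.1 6.9 0;-0.0195 -0.5017 0.2 27.1 6.9 0;-0.0195 -0.5017 0.1602 27.1 6.9 0"}}

```text
clock: 9.9
ee_pos: [0.4884, -0.3195, 0.2748]
eef_rot: [0.789, 0.614, 0.0, 0.001]
ft_force: [0.7, 0.3, -1.1]
width: 0.0197
```

Emit:
{"api": "send_rows", "payload": {"targets": "0 0 0 0 0 0;0 0 0 0 0 0;0 0 0 0 0 0"}}

```text
clock: 10.28
ee_pos: [0.4895, -0.3167, 0.2777]
eef_rot: [0.788, 0.616, 0.001, 0.002]
ft_force: [-0.4, -0.1, -0.7]
width: 0.019
```

```bash
python3 - <<'E'
from h import *
np.set_printoptions(precision=4,suppress=True)
s=monitor.state();t=s["ee_pos"];print(s["clock"],t,s["eef_rot"],s["width"])
from scipy.spatial.transform import Rotation as R
z=R.from_quat(s["eef_rot"]).as_matrix()[:,2];tip=t+z*.113;print(z,tip)
ims=[]
for n in("scene","top"):
    p,d=snapshot(n);np.savez(n+"2.npz",p=p,d=d)
    q=proj(n,[tip,t+z*.033,[.488,-.317,.093]]);print(n,q.ravel())
    u,v=q[1].astype(int);u0=u-35;v0=v-25
    ims.append(cv2.resize(p[v0:v0+80,u0:u0+80,::-1],(400,400),interpolation=cv2.INTER_CUBIC)); print(u0,v0)
cv2.imwrite("pics/e.png",np.hstack(ims))
E
```

```text
10.275 [ 0.4895 -0.3167  0.2777] [0.7881 0.6156 0.0005 0.0015] 0.019017516482786056
[ 0.0027 -0.0018 -1.    ] [ 0.4898 -0.3169  0.1647]
scene [327.6596 226.8422 329.489  207.7849 325.8279 243.2468]
294 182
top [379.3086 206.5006 390.4217 204.5772 370.8208 208.6881]
355 179
```

View pics/e.png

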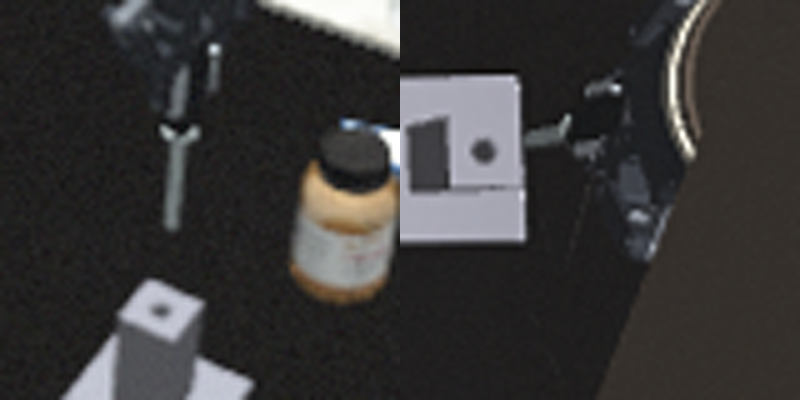

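Emit:
{"api": "send_rows", "payload": {"targets": "-0.0008 0 -0.03 0 0 0;-0.0008 0 -0.055 0 0 0;-0.0008 0 -0.068 0 0 0;-0.0008 0 -0.078 0 0 0;-0.0008 0 -0.088 0 0 0;-0.0008 0 -0.1 0 0 0;-0.0008 0 -0.115 0 0 0"}}

```text
clock: 11.25
ee_pos: [0.4878, -0.3171, 0.1598]
eef_rot: [0.788, 0.615, 0.0, 0.0]
ft_force: [-0.8, -0.3, -0.6]
width: 0.0197
```

Emit:
{"api": "send_rows", "payload": {"targets": "0 0 -0.012 0 0 0;0 0 -0.024 0 0 0;0 0 -0.03 0 0 0;0 0 -0.034 0 0 0;0 0 -0.036 0 0 0;0 0 -0.036 0 0 0"}}

```text
clock: 12.0
ee_pos: [0.4876, -0.317, 0.1262]
eef_rot: [0.788, 0.615, 0.0, 0.0]
ft_force: [-9.2, 5.9, 31.0]
width: 0.0193
```

Emit:
{"api": "send_rows", "payload": {"targets": "0 0 0.002 0 0 0;0 0 0.002 0 0 0;0 0 0.002 0 0 0;0 0 0.002 0 0 0", "fingers": 0.06}}

```text
clock: 12.5
ee_pos: [0.4875, -0.3169, 0.1261]
eef_rot: [0.788, 0.615, -0.0, -0.0]
ft_force: [0.3, -0.3, -0.6]
width: 0.0601
```

Emit:
{"api": "send_rows", "payload": {"targets": "0 0 0.04 0 0 0;0 0 0.09 0 0 0;0 0 0.15 0 0 0;0 0 0.21 0 0 0;0 0.05 0.25 0 0 0"}}

```text
clock: 13.12
ee_pos: [0.4881, -0.2698, 0.378]
eef_rot: [0.789, 0.614, 0.0, 0.002]
ft_force: [1.1, 0.8, 0.9]
width: 0.0599
```

```bash
python3 - <<'E'
from h import *
np.set_printoptions(precision=4,suppress=True)
s=monitor.state();print(s["clock"],s["ee_pos"],s["joints"],s["ft_force"])
ims=[]
for n in("scene","top"):
    p,d=snapshot(n);np.savez(n+"3.npz",p=p,d=d);W=cloud(n,d)
    M=(abs(W[...,0]-.488)<.03)&(abs(W[...,1]+.317)<.03)&(W[...,2]>.15)&(W[...,2]<.2)
    Q=W[M];print(n,len(Q),Q.mean(0) if len(Q) else"",np.sort(Q[:,2])[-5:])
    cv2.imwrite(f"pics/f_{n}.png",cv2.resize(p[120:270,180:400,::-1],None,fx=3.5,fy=3.5))
Q=cloud("top",np.load("top3.npz")["d"])
o=np.array([.542,.0515]);y=np.radians(-75.753);c,sn=np.cos(y),np.sin(y)
D=Q.reshape(-1,3);X=(D[:,:2]-o)@np.array([[c,-sn],[sn,c]]);k=(abs(X[:,1])<.1)&(abs(X[:,0])<.2)&(D[:,2]>.14)&(D[:,2]<.35)
for b in np.arange(-.1,.14,.02):
    m=k&(abs(X[:,0]-b)<.01);print(round(b,2),m.sum(),np.median(D[m,2]) if m.any() else "")
E
```

```text
13.125 [ 0.4881 -0.2698  0.378 ] [-0.559   0.2332  1.6233 -0.0005  1.2818 -0.3103] [1.1284 0.8128 0.9273]
scene 61 [ 0.4834 -0.3176  0.1636] [0.1729 0.1739 0.1741 0.1746 0.1751]
top 80 [ 0.4882 -0.3161  0.1665] [0.1719 0.172  0.1721 0.1728 0.1738]
-0.1 0 
-0.08 0 
-0.06 194 0.18960061242959153
-0.04 78 0.18084334675821884
-0.02 583 0.1885037792257057
0.0 620 0.18535854485113967
0.02 601 0.17776640586898587
0.04 589 0.17005358693458225
0.06 569 0.1619822464156404
0.08 558 0.15376122270288228
0.1 534 0.14606118246415267
0.12 100 0.1414102975190285
```

View pics/f_scene.png

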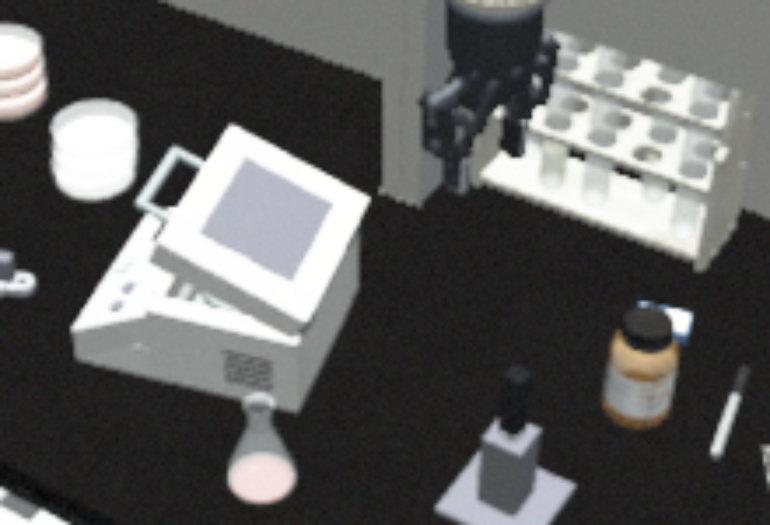

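The pin is home: its top is at about 0.17 m, on the stand's axis. The lid stands ajar at about 0.37 rad with nothing else moved. I'll work out the hook-under-the-bar path next.

```bash
cat > lid.py <<'E'
from h import *
from scipy.spatial.transform import Rotation as R
o=np.array([.542,.0515,0]);yaw=np.radians(-75.753)
yc=np.array([-np.sin(yaw),np.cos(yaw),0])
C=np.array([.4875,-.2666,.3757])
def tcp(th,phi,gap,back):   # gap: finger axis to bar centre along n; back: retreat along tool z
    B=np.array([.119-.196*np.cos(th)+.012*np.sin(th),0,.102+.196*np.sin(th)+.012*np.cos(th)])
    n=np.array([np.cos(phi),0,np.sin(phi)]);d=np.array([np.sin(phi),0,-np.cos(phi)])
    return cf(B-n*gap-d*back,o,yaw)[0]
def rot(phi): return (R.from_rotvec(-phi*yc)*R.from_euler("z",28.35,degrees=True))
def show(base,Rb,L):
    print(";".join(" ".join(f"{v:.4g}" for v in np.r_[np.round(tcp(*a)-base,4),np.round((rot(a[1])*Rb.inv()).as_rotvec(degrees=True),1)]) for a in L))
if __name__=="__main__":
    r=np.radians
    pre=(.37,r(50),.05,.06)
    print("pre",tcp(*pre),"from current:");show(C,R.identity(),[pre])
    print("from pre: insert");B=tcp(*pre);Rb=rot(pre[1])
    show(B,Rb,[(.37,r(50),.045,.03),(.37,r(50),.04,.0),(.37,r(50),.032,-.005),(.37,r(50),.024,-.005),(.37,r(50),.018,-.005)])
    L=[(t,r(50-35*(t-.37)/1.2),.017,-.005) for t in np.linspace(.37,1.57,17)]
    B=tcp(.37,r(50),.018,-.005);print("arc");show(B,Rb,L)
    B=tcp(*L[-1]);Rb=rot(L[-1][1]);print("end",B,"retreat");show(B,Rb,[(1.57,r(15),.04,-.005),(1.57,r(15),.08,.01),(1.57,r(0),.11,.05)])
E
python3 lid.py
```

```text
pre [0.50816119 0.18476988 0.18432959] from current:
0.0207 0.4514 -0.1914 -50.5 -0.1 26.5
from pre: insert
0.0064 -0.0254 -0.0155 0 0 0;0.0129 -0.0508 -0.0309 0 0 0;0.0151 -0.0595 -0.028 0 0 0;0.0164 -0.0645 -0.0219 0 0 0;0.0173 -0.0682 -0.0173 0 0 0
arc
0.0002 -0.0006 0.0008 0 0 0;0.0016 -0.0065 0.0142 2.1 0.5 -0;0.0034 -0.0133 0.0271 4.2 1.1 -0;0.0053 -0.021 0.0394 6.4 1.6 0;0.0075 -0.0295 0.0511 8.5 2.2 -0;0.0099 -0.0389 0.062 10.6 2.7 0;0.0125 -0.049 0.0722 12.7 3.2 -0;0.0152 -0.0599 0.0816 14.8 3.8 0;0.0181 -0.0713 0.09 17 4.3 -0;0.0212 -0.0833 0.0976 19.1 4.8 0;0.0243 -0.0959 0.1042 21.2 5.4 -0;0.0276 -0.1088 0.1097 23.3 5.9 0;0.031 -0.1221 0.1143 25.4 6.5 -0;0.0344 -0.1357 0.1178 27.6 7 -0;0.0379 -0.1494 0.1202 29.7 7.5 0;0.0415 -0.1633 0.1215 31.8 8.1 0;0.045 -0.1772 0.1217 33.9 8.6 0
end [ 0.57047832 -0.06065825  0.28877994] retreat
-0.0055 0.0215 -0.006 -0 -0 -0;-0.0159 0.0627 -0.0018 -0 -0 -0;-0.0233 0.092 0.0592 14.5 3.7 0
```

Emit:
{"api": "send_rows", "payload": {"targets": "0.005 0.06 0.01 0 0 5;0.005 0.12 0.02 0 0 12;0.005 0.18 0.02 0 0 20;0.005 0.24 0.02 0 0 28;0.005 0.3 0.02 0 0 28;0.01 0.36 0.02 -8.9 0 27.9;0.015 0.42 0.02 -17.8 0 27.8;0.02 0.47 0.01 -26.7 0 27.6;0.02 0.51 -0.02 -35.6 0 27.3;0.02 0.51 -0.08 -44.5 0 26.9;0.0207 0.49 -0.14 -50.5 -0.1 26.5;0.0207 0.4514 -0.1914 -50.5 -0.1 26.5;0.0207 0.4514 -0.1914 -50.5 -0.1 26.5;0.0207 0.4514 -0.1914 -50.5 -0.1 26.5", "fingers": 0}}

```text
clock: 14.98
ee_pos: [0.5084, 0.1828, 0.1837]
eef_rot: [0.556, 0.715, -0.26, 0.334]
ft_force: [1.6, 0.6, 1.2]
width: 0.0002
```

```bash
python3 - <<'E'
from h import *
from scipy.spatial.transform import Rotation as R
np.set_printoptions(precision=3,suppress=True)
s=monitor.state();t=s["ee_pos"];M=R.from_quat(s["eef_rot"]).as_matrix();print(s["clock"],t,M[:,2],M[:,1],s["joints"],s["ft_force"],s["width"])
p,d=snapshot("scene");q=proj("scene",[t,t+M[:,2]*.008]);print(q)
u,v=q[0].astype(int);print(u-70,v-60)
cv2.imwrite("pics/g.png",cv2.resize(p[v-60:v+50,u-70:u+70,::-1],None,fx=5,fy=5,interpolation=cv2.INTER_CUBIC))
E
```

```text
14.975 [0.508 0.183 0.184] [ 0.188 -0.743 -0.642] [ 0.969  0.246 -0.001] [ 0.752  0.678  1.778 -0.769  1.305  0.958] [1.565 0.585 1.17 ] 0.00016052634064407485
[[205.506 166.53 ]
 [207.205 168.013]]
135 106
```

View pics/g.png

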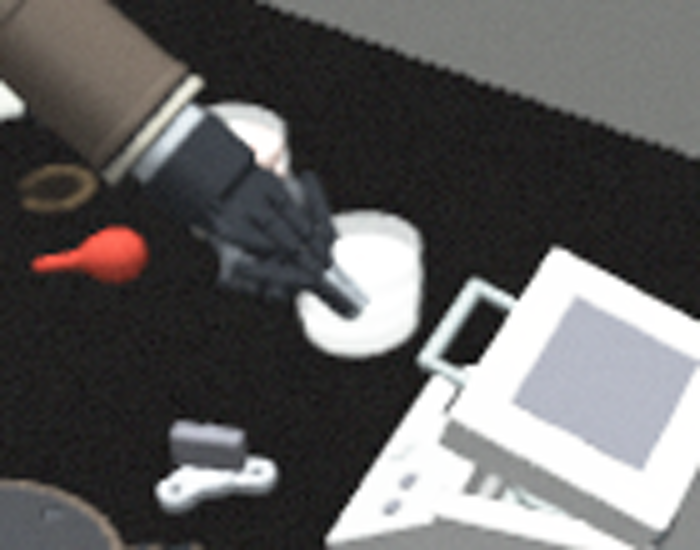

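The closed fingers point at the middle of the bar, clear of the dishes. I'll go under the bar.

Emit:
{"api": "send_rows", "payload": {"targets": "0.0064 -0.0254 -0.0155 0 0 0;0.0129 -0.0508 -0.0309 0 0 0;0.0151 -0.0595 -0.028 0 0 0;0.0164 -0.0645 -0.0219 0 0 0;0.0173 -0.0682 -0.0173 0 0 0;0.0173 -0.0682 -0.0173 0 0 0"}}

```text
clock: 15.78
ee_pos: [0.526, 0.1157, 0.1676]
eef_rot: [0.557, 0.715, -0.259, 0.334]
ft_force: [-0.0, -0.8, 0.0]
width: 0.0003
```

Emit:
{"api": "send_rows", "payload": {"targets": "0.0016 -0.0065 0.0142 2.1 0.5 0;0.0034 -0.0133 0.0271 4.2 1.1 0;0.0053 -0.021 0.0394 6.4 1.6 0;0.0075 -0.0295 0.0511 8.5 2.2 0;0.0099 -0.0389 0.062 10.6 2.7 0"}}

```text
clock: 16.4
ee_pos: [0.5355, 0.0768, 0.229]
eef_rot: [0.579, 0.744, -0.204, 0.264]
ft_force: [-1.0, 1.0, -1.1]
width: -0.0001
```

```bash
cat > ang.py <<'E'
from h import *
s=monitor.state();print(s["clock"],s["ee_pos"].round(4),s["ft_force"].round(2))
o=np.array([.542,.0515]);y=np.radians(-75.753);c,sn=np.cos(y),np.sin(y)
for n in("scene","top"):
    p,d=snapshot(n);np.savez(n+"9.npz",p=p,d=d)
    D=cloud(n,d).reshape(-1,3);X=(D[:,:2]-o)@np.array([[c,-sn],[sn,c]])
    k=(abs(X[:,1])<.1)&(X[:,0]>-.06)&(X[:,0]<.2)&(D[:,2]>.14)&(D[:,2]<.27)
    col=p.reshape(-1,3).astype(int);k&=(col.min(1)>120)&(np.hypot(X[:,0]-.119,D[:,2]-.102)<.175)
    P=np.c_[X[k,0],D[k,2]]
    if len(P)>20:
        l=cv2.fitLine(P.astype(np.float32),cv2.DIST_HUBER,0,1e-4,1e-4).ravel();print(n,len(P),"angle",np.arctan2(abs(l[1]),-l[0]*np.sign(l[1])),P.min(0),P.max(0))
E
python3 ang.py
```

```text
16.4 [0.5355 0.0768 0.229 ] [-0.98  0.99 -1.13]
scene 1774 angle 0.74259186 [-0.00151794  0.14005759] [0.13189646 0.24335794]
top 3711 angle 0.7367943 [-0.00676805  0.14003628] [0.13144807 0.23916388]
```

Emit:
{"api": "send_rows", "payload": {"targets": "0.0026 -0.0101 0.0102 2.1 0.5 0;0.0053 -0.021 0.0196 4.2 1.1 0;0.0082 -0.0324 0.028 6.4 1.6 0;0.0113 -0.0444 0.0356 8.5 2.1 0;0.0144 -0.057 0.0422 10.6 2.7 0;0.0177 -0.0699 0.0477 12.7 3.2 0;0.0211 -0.0832 0.0523 14.8 3.8 0;0.0245 -0.0968 0.0558 17 4.3 0;0.028 -0.1105 0.0582 19.1 4.8 0;0.0316 -0.1244 0.0595 21.2 5.4 0;0.0351 -0.1383 0.0597 23.3 5.9 0;0.0351 -0.1383 0.0597 23.3 5.9 0;0.0351 -0.1383 0.0597 23.3 5.9 0"}}

```text
clock: 18.12
ee_pos: [0.5703, -0.0616, 0.2878]
eef_rot: [0.609, 0.783, -0.081, 0.103]
ft_force: [-0.1, 0.3, -0.7]
width: -0.0002
```

```bash
python3 ang.py
```

```text
18.125 [ 0.5703 -0.0616  0.2878] [-0.07  0.35 -0.67]
scene 674 angle 1.5014248 [0.02110683 0.14020066] [0.15400161 0.26996118]
top 227 angle 0.07727997 [0.13599406 0.25837993] [0.1560419  0.26577899]
```

The lid is up. I'll retreat from the bar, then hover over the rotor.

Emit:
{"api": "send_rows", "payload": {"targets": "-0.0055 0.0215 -0.006 0 0 0;-0.0159 0.0627 -0.0018 0 0 0;-0.0195 0.077 0.03 7 1.8 0;-0.0233 0.092 0.0592 14.5 3.7 0;-0.0233 0.092 0.0592 14.5 3.7 0"}}

```text
clock: 18.85
ee_pos: [0.5484, 0.03, 0.3497]
eef_rot: [0.614, 0.789, 0.001, 0.002]
ft_force: [0.1, 0.2, 0.4]
width: 0.0
```

Emit:
{"api": "send_rows", "payload": {"targets": "-0.02 0.06 -0.01 0 0 4;-0.04 0.12 -0.03 0 0 9.35;-0.06 0.18 -0.07 0 0 9.35;-0.08 0.24 -0.13 0 0 9.35;-0.086 0.269 -0.2 0 0 9.35;-0.086 0.269 -0.2 0 0 9.35;-0.086 0.269 -0.2 0 0 9.35", "fingers": 0.05}}

```text
clock: 19.73
ee_pos: [0.4578, 0.2993, 0.1436]
eef_rot: [0.546, 0.838, -0.004, -0.0]
ft_force: [0.1, 0.3, 0.1]
width: 0.0499
```

```bash
python3 - <<'E'
from h import *
from scipy.spatial.transform import Rotation as R
np.set_printoptions(precision=4,suppress=True)
s=monitor.state();M=R.from_quat(s["eef_rot"]).as_matrix();print(s["clock"],s["ee_pos"],M[:,2],np.degrees(np.arctan2(M[1,1],M[0,1])),s["joints"])
o=np.array([.542,.0515]);yaw=np.radians(-75.753)
im=[]
for i in range(4):
    p,d=snapshot("top");im.append(p.astype(float))
np.savez("top4.npz",p=p,d=d);p=np.mean(im,0).astype(np.uint8);np.save("top4avg.npy",p)
W=cloud("top",d)
S=cf([.034,0,.075],o,yaw)[0];q=proj("top",S)[0];print("seat",S,q)
u,v=q.round().astype(int)
P=W[v-30:v+30,u-30:u+30].reshape(-1,3);P=P[np.hypot(*(P[:,:2]-S[:2]).T)<.075]
t=P[(P[:,2]>.07)&(P[:,2]<.08)];print("face",len(t),t.mean(0),cv2.minEnclosingCircle((t[:,:2]*1000).astype(np.float32)))
t=P[(P[:,2]>.082)&(P[:,2]<.1)];print("studs",len(t));
for a in t: print(a, np.degrees(np.arctan2(a[1]-S[1],a[0]-S[0])).round(1), np.hypot(*(a[:2]-S[:2])).round(4))
cv2.imwrite("pics/i.png",cv2.resize(p[v-28:v+28,u-36:u+36,::-1],None,fx=10,fy=10,interpolation=cv2.INTER_CUBIC));print(u-36,v-28)
E
```

```text
19.725 [0.4578 0.2993 0.1436] [-0.0045 -0.0056 -1.    ] 23.798052959297568 [ 0.5253  0.4613  1.9202 -0.0037  0.7668  0.1126]
seat [0.5504 0.0185 0.075 ] [249.6667 188.4731]
face 932 [0.55   0.0181 0.0744] ((552.0081787109375, 18.926206588745117), 73.28556823730469)
studs 176
[0.6224 0.0388 0.0977] 15.7 0.0749
[0.6229 0.0361 0.0948] 13.6 0.0746
[0.6236 0.0334 0.0909] 11.5 0.0747
[0.6206 0.0446 0.0922] 20.4 0.075
[0.6215 0.042  0.0873] 18.3 0.0749
[0.6223 0.0393 0.0827] 16.1 0.0748
[0.6223 0.0365 0.0821] 14.0 0.0742
[ 0.6021 -0.0334  0.0961] -45.2 0.0733
[ 0.5991 -0.0334  0.0969] -46.8 0.0712
[ 0.5971 -0.0335  0.0919] -48.1 0.07
[ 0.5958 -0.0388  0.0999] -51.6 0.0731
[ 0.5931 -0.036   0.0997] -51.9 0.0692
[ 0.5933 -0.0388  0.0976] -53.2 0.0717
[ 0.5936 -0.0417  0.0954] -54.3 0.0742
[ 0.5906 -0.036   0.0973] -53.6 0.0678
[ 0.5904 -0.0387  0.0986] -55.1 0.0699
[ 0.5902 -0.0415  0.0996] -56.4 0.072
[ 0.588  -0.036   0.0962] -55.4 0.0663
[ 0.5878 -0.0415  0.097 ] -58.1 0.0708
[ 0.5878 -0.0444  0.0964] -59.2 0.0732
[0.5864 0.0226 0.0927] 6.4 0.0362
[0.5866 0.0198 0.091 ] 2.0 0.0362
[ 0.5867
[... 5014 characters left out ...]
7.5 0.0674
[0.5167 0.0813 0.097 ] 118.2 0.0712
[0.5165 0.0756 0.099 ] 120.7 0.0664
[0.5137 0.0812 0.0992] 120.3 0.0725
[0.5137 0.0757 0.0988] 122.7 0.0679
[0.5142 0.0733 0.0921] 123.4 0.0657
[0.5109 0.0811 0.0996] 122.2 0.074
[0.5109 0.0784 0.0991] 123.4 0.0717
[0.511  0.073  0.0978] 125.9 0.0672
[0.5083 0.0786 0.0969] 125.0 0.0733
[0.5081 0.0757 0.0993] 126.5 0.071
[0.5082 0.073  0.098 ] 127.8 0.0689
[0.5056 0.0786 0.097 ] 126.7 0.0749
[0.5064 0.0712 0.0829] 129.9 0.0686
[0.5027 0.0758 0.0979] 129.8 0.0745
[0.5026 0.0702 0.0991] 132.8 0.0704
[0.4998 0.073  0.0991] 132.9 0.0743
[0.4999 0.0704 0.0969] 134.2 0.0723
[0.4971 0.0703 0.0978] 135.8 0.0743
[0.4951 0.0684 0.0843] 138.0 0.0744
214 160
```

View pics/i.png

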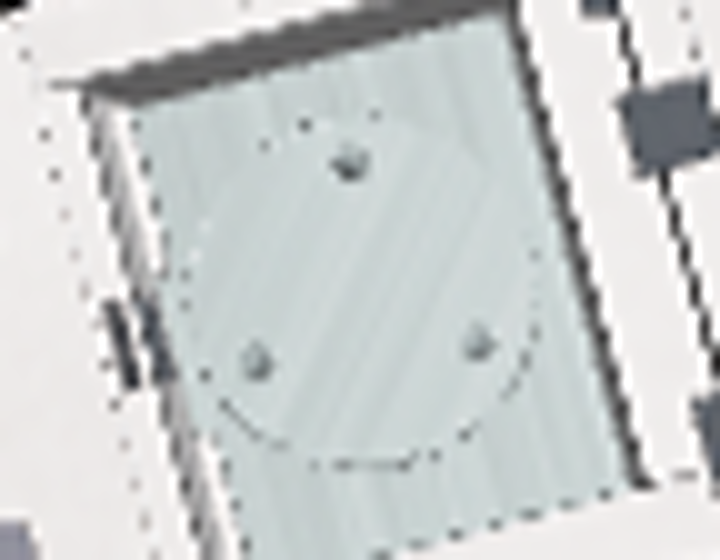

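The drive head's studs are at crop (352,165), (258,362) and (480,343), so they are turned relative to the centrifuge. I'll fit both stud and eye circles from the same camera.

```bash
python3 - <<'E'
from h import *
from scipy.optimize import least_squares
np.set_printoptions(precision=4,suppress=True)
def fit(pix,z,x0):
    def f(x):
        a=x[2]+np.radians([0,120,240]);w=np.c_[x[0]+.036*np.cos(a),x[1]+.036*np.sin(a),np.full(3,z)]
        q=proj("top",w);return np.concatenate([q[i]-pix[np.argmin(np.hypot(*(pix-q[i]).T))] for i in range(3)])
    r=least_squares(f,x0);print(z,r.x[:2],np.degrees(r.x[2]),"res",r.fun)
st=(np.array([[352,165],[258,362],[480,343]])+.5)/10-.5+[214,160]
for z in(.075,.084,.093): fit(st,z,[.55,.0185,np.radians(4.5)])
ey=(np.array([[75,358],[168,372],[107,447]])+.5)/4.5-.5+[130,135]
for z in (0.004,.012): fit(ey,z,[.461,.3,np.radians(-66.4)])
f=np.load("top0.npz");W=cloud("top",f["d"])
P=box(W,135,180,205,242,.036,.06);c=P[:,:2]-P[:,:2].mean(0);w,v=np.linalg.eigh(c.T@c);print("grip PCA",P.mean(0),np.degrees(np.arctan2(v[1,1],v[0,1])))
t=monitor.state();print(t["ee_pos"])
E
```

```text
0.075 [0.5502 0.0179] 4.376699200138601 res [ 0.029  -0.0689  0.1054  0.0542 -0.1344  0.0147]
0.084 [0.5492 0.0178] 4.3766953895173435 res [ 0.0196 -0.1773  0.0156  0.116  -0.0351  0.0598]
0.093 [0.5483 0.0177] 4.376691916518171 res [ 0.01   -0.2876 -0.0758  0.1789  0.066   0.1057]
0.004 [0.461  0.3027] -69.33018529353333 res [-0.1282  0.1219  0.0677  0.1135  0.0603 -0.2329]
0.012 [0.4609 0.3006] -69.33013954942845 res [-0.0476  0.09    0.0021  0.0593  0.0454 -0.148 ]
grip PCA [0.4611 0.2999 0.0434] 111.62251365597822
[0.4618 0.2988 0.1484]
```

Emit:
{"api": "send_rows", "payload": {"targets": "0 0 -0.04 0 0 -1.6;0 0 -0.08 0 0 -1.6;0 0 -0.105 0 0 -1.6;0 0 -0.12 0 0 -1.6;0 0 -0.12 0 0 -1.6;0 0 -0.12 0 0 -1.6"}}

```text
clock: 20.68
ee_pos: [0.4621, 0.2991, 0.0287]
eef_rot: [0.559, 0.829, 0.0, 0.001]
ft_force: [-0.0, -0.0, 0.7]
width: 0.05
```

Emit:
{"api": "send_rows", "payload": {"targets": "0 0 0 0 0 0;0 0 0 0 0 0;0 0 0 0 0 0;0 0 0 0 0 0;0 0 0 0 0 0;0 0 0 0 0 0", "fingers": 0, "squeeze": 60}}

```text
clock: 21.42
ee_pos: [0.4617, 0.2992, 0.0284]
eef_rot: [0.559, 0.829, 0.0, 0.001]
ft_force: [-0.4, -0.8, 11.5]
width: 0.0172
```

Emit:
{"api": "send_rows", "payload": {"targets": "0 0 0.02 0 0 0;0 0 0.06 0 0 0;0 0 0.12 0 0 0;0 0 0.12 0 0 0;0 0 0.12 0 0 0;0 0 0.12 0 0 0"}}

```text
clock: 22.18
ee_pos: [0.4604, 0.2983, 0.1461]
eef_rot: [0.559, 0.829, -0.001, 0.0]
ft_force: [-0.3, 0.6, -3.6]
width: 0.017
```

```bash
python3 - <<'E'
from h import *
from scipy.spatial.transform import Rotation as R
np.set_printoptions(precision=4,suppress=True)
s=monitor.state();M=R.from_quat(s["eef_rot"]).as_matrix();t=s["ee_pos"];print(s["clock"],t,M[:,2],np.degrees(np.arctan2(M[1,1],M[0,1])),s["width"],s["ft_force"])
ims=[]
for n in("scene","top"):
    p,d=snapshot(n);np.savez(n+"5.npz",p=p,d=d);W=cloud(n,d)
    q=proj(n,[t-[0,0,.02]]);u,v=q[0].astype(int)
    a=np.radians(np.degrees(np.arctan2(M[1,1],M[0,1]))-90+np.array([0,120,240]))
    w=np.c_[t[0]+.036*np.cos(a),t[1]+.036*np.sin(a),np.full(3,t[2]-.016)];print(n,u-40,v-40,((proj(n,w)-[u-40,v-40]+.5)*5).round(0).tolist())
    ims.append(cv2.resize(p[v-40:v+40,u-40:u+40,::-1],(400,400),interpolation=cv2.INTER_CUBIC))
cv2.imwrite("pics/j.png",np.hstack(ims))
E
```

```text
22.175 [0.4604 0.2983 0.1461] [-0.0015 -0.0024 -1.    ] 21.99646642036046 0.017020593429917224 [-0.3277  0.5846 -3.5872]
scene 134 135 [[249.0, 206.0], [193.0, 172.0], [164.0, 224.0]]
top 105 181 [[264.0, 177.0], [148.0, 162.0], [191.0, 270.0]]
```

View pics/j.png

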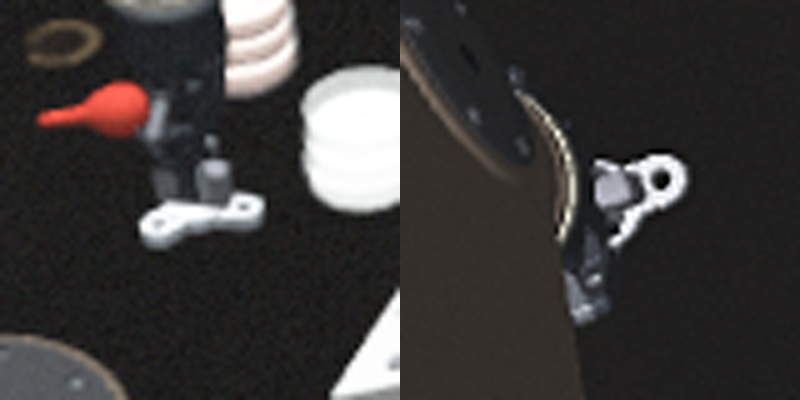

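The rotor hangs level. The outermost eye is at top crop (261,179), against (264,177) predicted, so it is centred to about 1 mm. I'll carry it over the studs with the turn.

Emit:
{"api": "send_rows", "payload": {"targets": "0.01 -0.02 0.05 0 0 -5;0.025 -0.07 0.085 0 0 -14;0.04 -0.12 0.085 0 0 -23;0.055 -0.17 0.085 0 0 -32;0.07 -0.22 0.085 0 0 -40;0.085 -0.265 0.06 0 0 -47.6;0.0889 -0.2821 0.03 0 0 -47.6;0.0889 -0.2821 0.005 0 0 -47.6;0.0889 -0.2821 0.005 0 0 -47.6;0.0889 -0.2821 0.005 0 0 -47.6;0.0889 -0.2821 0.005 0 0 -47.6"}}

```text
clock: 23.65
ee_pos: [0.5508, 0.0171, 0.1535]
eef_rot: [0.846, 0.533, 0.0, 0.001]
ft_force: [0.0, -0.4, -3.0]
width: 0.0171
```

```bash
cat > rot.py <<'E'
from h import *
from scipy.spatial.transform import Rotation as R
import sys
np.set_printoptions(precision=4,suppress=True)
s=monitor.state();M=R.from_quat(s["eef_rot"]).as_matrix();t=s["ee_pos"];print(s["clock"],t,M[:,2],np.degrees(np.arctan2(M[1,1],M[0,1])),s["width"],s["ft_force"],s["joints"])
ims=[]
for n in("scene","top"):
    p,d=snapshot(n);np.savez(n+"6.npz",p=p,d=d)
    q=proj(n,[.55,.018,.1]);u,v=q[0].astype(int)
    for z0,a0,z in((.55,4.4,.084),(.55,4.4,t[2]-.016)):
        a=np.radians(a0+np.array([0,120,240]));w=np.c_[.55+.036*np.cos(a),.0182+.036*np.sin(a),np.full(3,z)]
        print(n,((proj(n,w)-[u-40,v-40]+.5)*5).round(0).tolist())
    ims.append(cv2.resize(p[v-40:v+40,u-40:u+40,::-1],(400,400),interpolation=cv2.INTER_CUBIC))
cv2.imwrite(f"pics/{sys.argv[1]}.png",np.hstack(ims))
E
python3 rot.py k
```

```text
23.65 [0.5508 0.0171 0.1535] [ 0.0011 -0.0013 -1.    ] -25.569735955582374 0.017136169647042964 [ 0.0122 -0.4133 -3.0286] [-0.0232  0.4487  1.9096 -0.0019  0.7821  0.4244]
scene [[233.0, 193.0], [158.0, 222.0], [233.0, 250.0]]
scene [[231.0, 135.0], [154.0, 165.0], [231.0, 192.0]]
top [[201.0, 146.0], [154.0, 245.0], [264.0, 236.0]]
top [[199.0, 131.0], [149.0, 237.0], [266.0, 226.0]]
```

View pics/k.png

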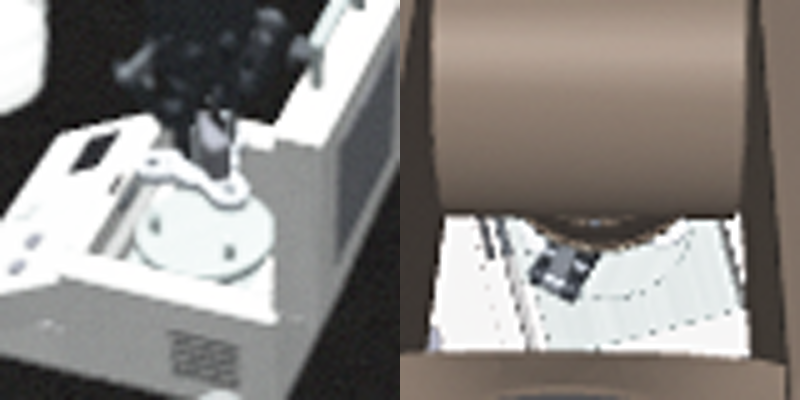

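The eyes at scene crop (152,163) and (232,190) sit above the studs at about (155,227) and (230,253), as predicted. I'll lower slowly.

Emit:
{"api": "send_rows", "payload": {"targets": "0 0 -0.012 0 0 0;0 0 -0.022 0 0 0;0 0 -0.028 0 0 0;0 0 -0.031 0 0 0;0 0 -0.034 0 0 0;0 0 -0.036 0 0 0;0 0 -0.036 0 0 0;0 0 -0.036 0 0 0"}}

```text
clock: 24.75
ee_pos: [0.5498, 0.0167, 0.1164]
eef_rot: [0.846, 0.533, -0.001, 0.0]
ft_force: [-3.3, -0.5, -4.1]
width: 0.0166
```

Emit:
{"api": "send_rows", "payload": {"targets": "0 0 -0.003 0 0 0;0 0 -0.006 0 0 0;0 0 -0.009 0 0 0;0 0 -0.011 0 0 0;0 0 -0.011 0 0 0;0 0 -0.011 0 0 0"}}

```text
clock: 25.5
ee_pos: [0.5496, 0.0167, 0.1053]
eef_rot: [0.846, 0.533, -0.001, 0.0]
ft_force: [-4.4, -2.1, -4.1]
width: 0.0169
```

Emit:
{"api": "send_rows", "payload": {"targets": "-0.0005 0 -0.001 0 0 0;-0.0005 -0.0003 -0.002 0 0 0;-0.0005 -0.0003 -0.003 0 0 0;-0.0005 -0.0003 -0.0035 0 0 0;-0.0005 -0.0003 -0.0035 0 0 0"}}

```text
clock: 26.12
ee_pos: [0.5496, 0.0165, 0.1034]
eef_rot: [0.846, 0.533, -0.0, 0.001]
ft_force: [-12.9, -1.8, 28.2]
width: 0.0169
```

Contact came at the expected seat height (TCP 0.1034 m). I'll ease off, release and rise.

Emit:
{"api": "send_rows", "payload": {"targets": "0 0 0.001 0 0 0;0 0 0.001 0 0 0;0 0 0.001 0 0 0;0 0 0.001 0 0 0;0 0 0.001 0 0 0", "fingers": 0.045}}

```text
clock: 26.75
ee_pos: [0.5497, 0.0165, 0.103]
eef_rot: [0.846, 0.533, -0.0, 0.0]
ft_force: [-0.4, 0.6, 0.2]
width: 0.0452
```

Emit:
{"api": "send_rows", "payload": {"targets": "0 0 0.02 0 0 0;0 0 0.05 0 0 0;0 0 0.1 0 0 0;0 0 0.15 0 0 0;0 0.06 0.2 0 0 0;0 0.12 0.2 0 0 0;-0.02 0.18 0.2 0 0 0;-0.04 0.24 0.2 0 0 0;-0.05 0.28 0.2 0 0 0;-0.05 0.28 0.2 0 0 0"}}

```text
clock: 28.0
ee_pos: [0.4984, 0.2997, 0.3029]
eef_rot: [0.845, 0.535, -0.0, 0.0]
ft_force: [-0.6, 0.3, -1.2]
width: 0.045
```

```bash
python3 - <<'E'
from h import *
np.set_printoptions(precision=4,suppress=True)
f0=np.load("top0.npz");W0=cloud("top",f0["d"])
p,d=snapshot("top");W=cloud("top",d);ps,ds=snapshot("scene");Ws=cloud("scene",ds)
P=W.reshape(-1,3);P=P[np.hypot(P[:,0]-.55,P[:,1]-.018)<.052]
for a,b in((.06,.08),(.08,.095),(.095,.11),(.11,.13)):
    m=P[(P[:,2]>a)&(P[:,2]<b)];print(a,b,len(m),m.mean(0) if len(m) else "")
m=P[(P[:,2]>.081)&(P[:,2]<.095)];A=np.c_[m[:,:2]-[.55,.018],np.ones(len(m))];c=np.linalg.lstsq(A,m[:,2],rcond=None)[0];print("arms plane tilt deg",np.degrees(np.arctan(c[:2])),"z",c[2])
g=P[(P[:,2]>.11)&(P[:,2]<.13)];print("grip",cv2.minAreaRect((g[:,:2]*1000).astype(np.float32)))
for n,b in dict(flask=(280,310,230,262),bottle=(362,402,130,166),dish=(122,170,126,172)).items():
    print(n,np.nanmedian(abs(d-f0["d"])[b[2]:b[3],b[0]:b[1]]),box(W,*b,.02,.2).mean(0),box(W0,*b,.02,.2).mean(0))
for w in(W,Ws):
    M=(abs(w[...,0]-.488)<.03)&(abs(w[...,1]+.317)<.03)&(w[...,2]>.155)&(w[...,2]<.2);print("pin",M.sum(),w[M].mean(0),w[M][:,2].max())
o=np.array([.542,.0515]);y=np.radians(-75.753);c,sn=np.cos(y),np.sin(y)
for n,w in(("top",W),("scene",Ws)):
    D=w.reshape(-1,3);X=(D[:,:2]-o)@np.array([[c,-sn],[sn,c]])
    k=(abs(X[:,1])<.1)&(abs(X[:,0]-.13)<.06)&(D[:,2]>.15)&(D[:,2]<.35);print(n,k.sum())
    for z in np.arange(.16,.34,.02):
        m=k&(abs(D[:,2]-z)<.01);
        if m.any(): print("lid",z.round(2),m.sum(),np.percentile(X[m,0],[5,50,95]))
t=proj("top",[.55,.018,.1])[0].astype(int);q=proj("scene",[.55,.0,.15])[0].astype(int)
cr=lambda p,q,h,w:cv2.resize(p[q[1]-h:q[1]+h,q[0]-w:q[0]+w,::-1],(400,400),interpolation=cv2.INTER_CUBIC)
cv2.imwrite("pics/l.png",np.hstack([cr(ps,q,50,50),cr(p,t,40,40)]))
print(monitor.state()["clock"],monitor.state()["ft_force"])
E
```

```text
0.06 0.08 511 [0.5467 0.0166 0.0743]
0.08 0.095 313 [0.5513 0.0204 0.0862]
0.095 0.11 10 [0.5443 0.021  0.1021]
0.11 0.13 137 [0.5513 0.0188 0.1187]
arms plane tilt deg [-0.2614  0.1153] z 0.08623649612513141
grip ((551.9412841796875, 18.983978271484375), (55.90232467651367, 18.16793441772461), 65.1373291015625)
flask 0.0020657778 [ 0.3835 -0.107   0.0528] [ 0.3836 -0.1071  0.0527]
bottle 0.0020651221 [ 0.6626 -0.3567  0.0898] [ 0.6627 -0.3568  0.0901]
dish 0.002014339 [0.6702 0.3171 0.0734] [0.67   0.3172 0.0733]
pin 75 [ 0.4883 -0.3167  0.1671] 0.17232407477204859
pin 54 [ 0.4834 -0.3176  0.1655] 0.17387527939973105
top 1360
lid 0.16 4 [0.1202 0.1207 0.1214]
lid 0.18 7 [0.1204 0.1208 0.1213]
lid 0.2 32 [0.1208 0.1233 0.128 ]
lid 0.22 12 [0.1213 0.1221 0.1258]
lid 0.24 5 [0.109  0.122  0.1225]
lid 0.26 1056 [0.1157 0.1354 0.154 ]
lid 0.28 10 [0.1292 0.13   0.1327]
lid 0.3 234 [0.1289 0.1336 0.1392]
scene 1015
lid 0.16 93 [0.1237 0.1507 0.1524]
lid 0.18 106 [0.1222 0.1511 0.153 ]
lid 0.2 97 [0.1248 0.1516 0.1536]
lid 0.22 99 [0.1294 0.152  0.1537]
lid 0.24 115 [0.1227 0.1519 0.1536]
lid 0.26 400 [0.1177 0.1398 0.1528]
lid 0.28 27 [0.1268 0.1323 0.1364]
lid 0.3 78 [0.1273 0.1333 0.1369]
28.1 [0.2671 0.228  0.0576]
```

View pics/l.png

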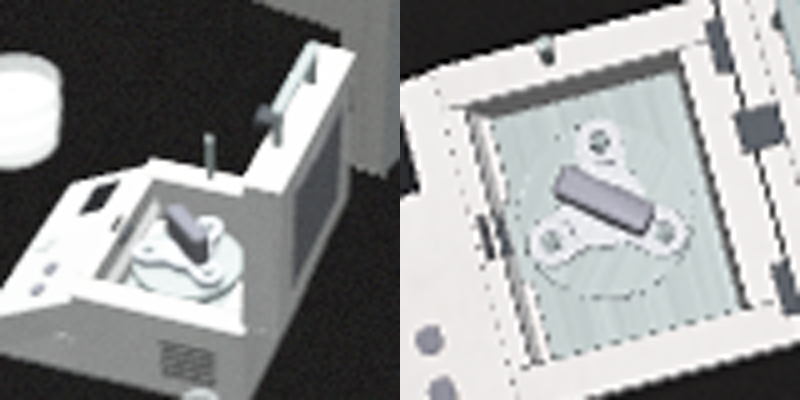

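The rotor is flat: arm tops at 86 mm (87 expected), tilt under 0.3°, and the studs show through all three eyes. The lid is upright at about 1.58 rad, the pin is home and the bystanders haven't moved. Handing in.

```bash
python3 -c "
from station import workorder; print(workorder.job_done())"
```

```text
the job is handed in; nothing more can be done
None
```

The job is done and handed in after about 28 s of robot time, with the robot clear of everything.

**What I did:** I pushed the pin down the bore until the latch let go at about 5 N and the lid popped to about 0.37 rad. I then put the pin back in its stand until its collar met the top. I swung the lid up by its bar, turned the rotor 48° to match the studs, and lowered it until it touched at the seat height before releasing it.

**Last checks:**
- **Pin:** upright on the stand's axis, with its top at about 0.172 m (0.170 m expected).
- **Lid:** upright, at about 1.58 rad.
- **Rotor:** flat to within 0.3°, with its arm tops at 86 mm (87 mm expected) and a stud visible in each eye.
- **Flask, bottle and dishes:** within 0.3 mm of where they started.

While seating the pin and the rotor I pressed with about 30 N each time, through the held part, and eased off before opening the fingers. One reading disagreed: the scene camera's line fit gave 1.50 rad for the raised lid. That fit also took in other white parts of the machine, and the later depth readings of the lid from both cameras show it upright. No check failed.

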